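Raise the autosampler's splash guard and push the last rack home

ROBOT

A 6-joint arm with a two-finger parallel gripper is mounted at the origin on the work surface. World frame = base frame: x ahead of the robot, y to its left, z up, the work surface at z = 0. Lengths are in m, angles in rad, forces in N, time in s.
With the tool pointing down it reaches from about 0.3 to 0.75 m from the base axis. Payload 8.5 kg.
Tool frame: the origin (TCP) lies at the very end of the fingers, on their centre line; the grasp point (between the pads) lies bot.tcp_to_grasp behind it (bot.tcp_to_grasp is the distance from the TCP to the grasp point, in m); z points along the fingers, x is the direction in which the jaws open and shut, and the axes are right-handed (so a half turn about z gives the same grasp; the last joint's range is limited). The gripper opens to 85 mm and grips with 20 to 120 N. Pads are 22 mm wide; open, the fingers measure 114 mm over their backs; the gripper's body (76 mm by 85 mm) begins 54 mm behind the grasp point. The pads swing forward as they close: fully open they stand 13 mm farther back than shut.
Start: joints at [-1.476, 0.381, 1.297, -0, 1.464, -0.215], TCP at [0.168, -0.524, 0.231] pointing down, gripper open.
Joint ranges: [-3.11, 3.11], [-0.89, 2.33], [0.22, 2.48], [-1.42, 4.56], [0.17, 2.85], [-2.88, 2.88]. Speed limits (rad/s): [2.39, 2.39, 3.14, 3.14, 3.14, 3.14].

INTERFACE

Orientations are given as a unit quaternion [x, y, z, w].
In Python, from bench import bot gives the robot as it stands. Calls block until the motion is done:
- bot.movep(position, orientation): joint-space move of the TCP to a pose.
- bot.move_l(position, ori=None, feed=0.15): straight line of the TCP; ori=None keeps the orientation; feed is the mean speed in m/s.
- bot.goto_joints(angles): joint-space move.
- bot.gripper_to(opening): opening from 0.0 (shut) to 1.0 (fully open); the grip force is fixed at half the most; returns when the fingers have stopped.
- bot.hold(seconds).
- bot.inverse_kinematics(position, orientation): joint angles nearest the present ones, or None.
- bot.snapshot(name): name is "scene" or "top" or "wrist"; returns the picture (400x640x3 uint8, red, green, blue); there is no depth.
- bot.get_calibration(name): a dict with "mtx" (3x3 intrinsics, pixels), "rvec" (rotation vector, rad) and "tvec" (3), from world to camera coordinates, as OpenCV has them. Camera axes: x right, y down, z forward; pixel columns grow to the right and rows downward; lengths in m; the calibration is good to about 2 mm. The wrist camera is an equidistant fisheye: a pixel r from the principal point sees the ray r / f radians off the axis. A picture is of the moment at which its call begins: read the wrist's pose just before it. get_calibration takes no time and is no camera call; for the wrist camera it gives the pose at the moment of the call.
A pose or a line that the arm cannot do raises bot.PlanningError and nothing moves.
- bot.finish_job(): hands the job in, once; it reports no verdict.
Readings, each from a call of its own:
- bot.read_t(): time.
- bot.read_joints(): joint angles.
- bot.read_dq(): joint speeds.
- bot.read_tau(): joint torques, N m.
- bot.read_ee_pos(): TCP position.
- bot.read_tool_rot(): TCP orientation.
- bot.read_contact_force(): force on the tool from outside, world axes, zero at the start.
- bot.read_wrist_torque(): the same for the moment, N m.
- bot.read_width(): opening from 0.0 (shut) to 1.0 (fully open).
Only numpy, scipy, OpenCV 4.12 (cv2) and the standard library are available. Lean on these libraries where they do the work, as an engineer would, in place of code of your own. Each camera call takes 0.05 s, during which the arm holds its last target.

TASK

One of the three tube racks is still out on the autosampler's loading ledge, shut out by the clear counterweighted splash guard. With the fingertips, push the guard up by its front bar, past its balance point, so that it stays up by itself, then push that rack along its lane until it is home against the back stop, in line with the other two. Push only: do not lift or tip the rack, do not fling the guard, and leave the glassware around it where it stands.

Things in the scene. Friction and masses are not known exactly. Their poses are not given: they have to be found in the camera images.
- sampler: autosampler, fixed, 400 deep (x) x 310 wide (y) mm. Origin: centre of its underside, on the bench; x points from its front (ledge) to its back, y to its left, z up. Deck 50 mm above the bench, with three lanes along x centred at y = -88, 0 and +88 mm, each 70 mm wide between ribs 12 mm high. They start at x = -195 (loading ledge) and end at a stop fence 32 mm high at x = +30
- guard (a joint): angle of the splash guard, rad: 0 shut (the start; its weight holds it), grows as its front swings up and back, 1.35 fully open on buffers. It balances near 0.63; below that it falls shut, from about 0.75 it swings on open by itself, damped, in 1 to 4 s. Starting it takes 1 to 3 N at the bar, across the arm. Not to be swung faster than 3 rad/s
- guard_bar (a point): middle of the guard's push bar: round, aluminium, 14 mm thick, 210 mm long, along the autosampler's y, on two thin posts 95 mm either side of this point, some 35 mm in front of the guard's clear front sheet. Shut: 200 mm above the bench at the autosampler's x = -105 mm. Moves on an arc of radius 234 mm about the hinge
- guard_hinge (a point): middle of the guard's hinge axis (along the autosampler's y), at its x = +120 mm, 135 mm above the bench. The guard is a clear hood 270 mm wide on side arms, with a steel counterweight bar behind the hinge. Shut, the front sheet reaches down to 103 mm above the bench at x = -85 mm. Open, it stands over the hinge, up to 380 mm high, and the lanes are clear
- rack_a_mid (a point): centre, half-way up, of the white block of one of three identical tube racks: block 86 (along the lane) x 66 x 56 mm high, flat end faces, 12 fixed capped tubes whose tops are 94 mm above its underside; about 0.35 kg. Axes as the autosampler's. Home: x = -13 mm of the autosampler. One rack, in any lane, is out at x = -155 to -140 mm, wholly before the shut guard
- rack_b_mid (a point): the same point of another of the racks (see rack_a_mid)
- rack_c_mid (a point): the same point of another of the racks (see rack_a_mid)
- flask_1: volumetric flask, glass with stopper, bulb 62 mm wide, 176 mm tall, beside the autosampler; loose, to be left alone; origin at the centre of its underside
- flask_2: volumetric flask like flask_1; loose, to be left alone; origin at the centre of its underside
- flask_3: volumetric flask like flask_1; loose, to be left alone; origin at the centre of its underside
- conical: conical flask, glass, 66 mm wide, 95 mm tall, at the other side of the autosampler; loose, to be left alone; origin at the centre of its underside
- beaker: small glass beaker, 50 mm wide, 58 mm tall, on the bench close in front of the loading ledge; loose, to be left alone; origin at the centre of its underside
- standard: amber jar, 54 mm wide, 95 mm tall; loose, to be left alone; origin at the centre of its underside
- wash_bottle: white wash bottle, 60 mm wide, about 180 mm tall with its spout; loose, to be left alone; origin at the centre of its underside

How it is judged:
On the way, in this order (a step that is already met when the one before it is completed fails the run):
1. the guard is raised past its balance point and open, standing by itself (value of joint guard above 1.2 rad and contact force between each of the arm, the fingers and guard below 0.2 N), for 0.3 s.
2. all three racks are home against the back stop (x of each of rack_a_mid, rack_b_mid, rack_c_mid in the frame of sampler above -0.02 m and z of each of rack_a_mid, rack_b_mid, rack_c_mid in the frame of sampler below 0.086 m), for 0.2 s.
At the end, for the whole second after the job is handed in: The guard stands open by itself (joint above 1.2 of 1.35 rad, at rest); all three racks stand flat on the deck in their lanes, at rest, within about 7 mm of the back stop (all of step 2 and value of joint guard above 1.2 rad and velocity of joint guard below 0.1 rad/s and linear speed of each of rack_a, rack_b, rack_c below 0.02 m/s and angle between each of rack_a_mid, rack_b_mid, rack_c_mid's own z axis and vertical below 0.05 rad); the robot touches nothing.
It fails at once if the guard is flung (faster than 3 rad/s) (velocity of joint guard above 3 rad/s).
It fails at once if a rack is lifted off the deck (over 12 mm) or tipped (over 14 degrees) (z of any of rack_a_mid, rack_b_mid, rack_c_mid in the frame of sampler above 0.09 m or angle between any of rack_a_mid, rack_b_mid, rack_c_mid's own z axis and vertical above 0.25 rad).
It fails at once if the glassware or a bottle is moved (over 25 mm) or tipped over (distance of any of flask_1, flask_2, flask_3, conical, beaker, standard, wash_bottle from where it was at the start of the episode above 0.025 m or angle between any of flask_1, flask_2, flask_3, conical, beaker, standard, wash_bottle's own z axis and vertical above 0.4 rad).
It also fails if it takes over 54 s, if anything falls off the work surface, if the arm or the gripper's body presses on something with over 40 N, if the wrist force passes 120 N, or if a joint passes its speed limit or range.

## Working session

There is one attempt and no reset: what is moved stays moved. The work goes in short steps, each a Python script; the robot and the scene stay as the last script left them, time stands still between calls to the robot, and variables do not carry over. Pictures are saved under pics/ and viewed, and the job is handed in when it is done.

```bash
ls; mkdir -p pics
python3 - <<'E'
from bench import bot
import cv2
print(bot.read_t(),bot.tcp_to_grasp)
for n in("scene","top","wrist"):
    im=bot.snapshot(n); cv2.imwrite(f"pics/{n}0.png",im[:,:,::-1]); c=bot.get_calibration(n); print(n,c)
E
```

```text
pics
0.0 0.0187
scene {'mtx': array([[512.31984017,   0.        , 327.6840768 ],
       [  0.        , 512.31984017, 206.27748267],
       [  0.        ,   0.        ,   1.        ]]), 'rvec': array([ 0.15425731,  2.9307693 , -1.0144211 ]), 'tvec': array([ 0.58937103, -0.00414446,  1.31073811])}
top {'mtx': array([[416.49682356,   0.        , 316.55549329],
       [  0.        , 416.49682356, 199.17009829],
       [  0.        ,   0.        ,   1.        ]]), 'rvec': array([ 2.17002427, -2.17037287,  0.10447245]), 'tvec': array([0.06939785, 0.60970193, 1.2350724 ])}
wrist {'mtx': array([[309.70691629,   0.        , 322.04857504],
       [  0.        , 309.70691629, 203.40916002],
       [  0.        ,   0.        ,   1.        ]]), 'rvec': array([-2.34511026,  1.71037444,  0.24424615]), 'tvec': array([-0.54924648, -0.03553512,  0.37842655])}
```

View pics/scene0.png

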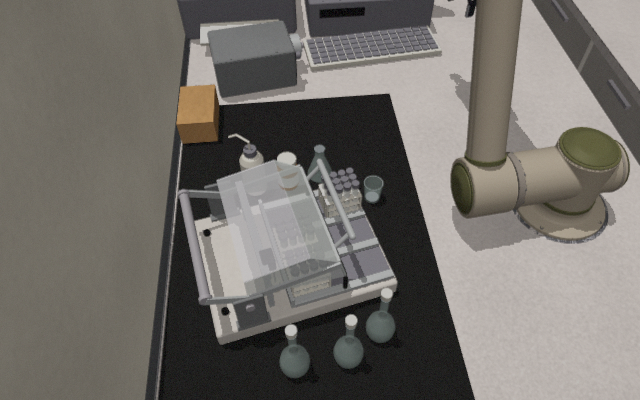

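View pics/top0.png

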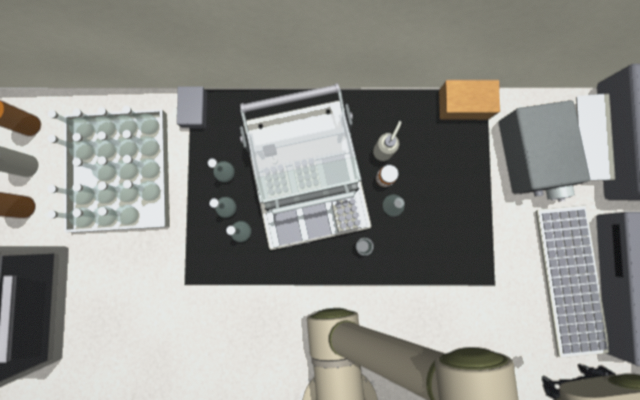

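View pics/wrist0.png

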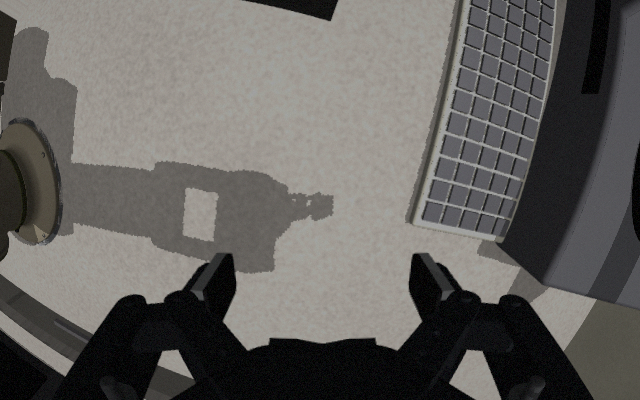

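The rack that is out is in the right-hand (-y) lane, at about (347,216) in the top view. The beaker is in front of it at (364,247). I'll zoom in to measure.

Run:
```python
import cv2
a=cv2.imread("pics/top0.png")[80:270,190:420]; cv2.imwrite("pics/topz.png",cv2.resize(a,None,fx=3.4,fy=3.1,interpolation=cv2.INTER_CUBIC)[:600])
a=cv2.imread("pics/scene0.png")[130:350,170:410]; cv2.imwrite("pics/scenez.png",cv2.resize(a,None,fx=2.7,fy=2.7,interpolation=cv2.INTER_CUBIC)[:600])
```

```text
(no output)
```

View pics/topz.png

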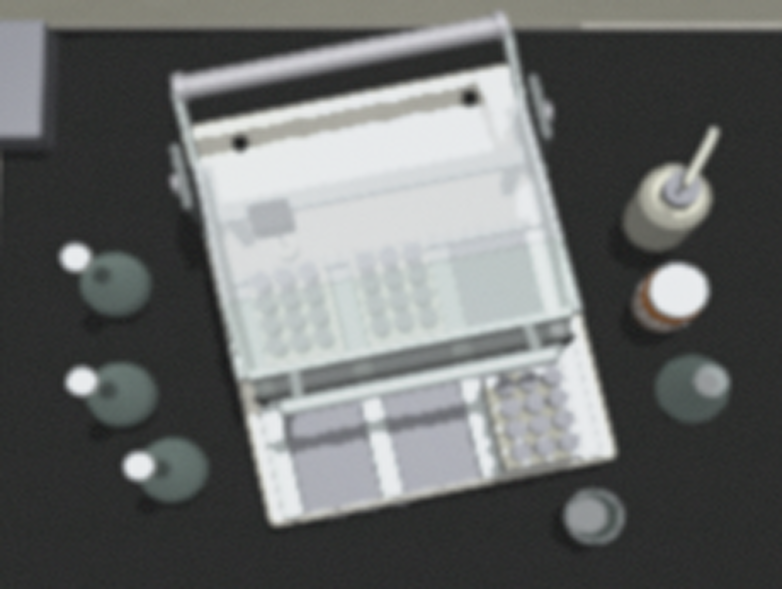

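View pics/scenez.png

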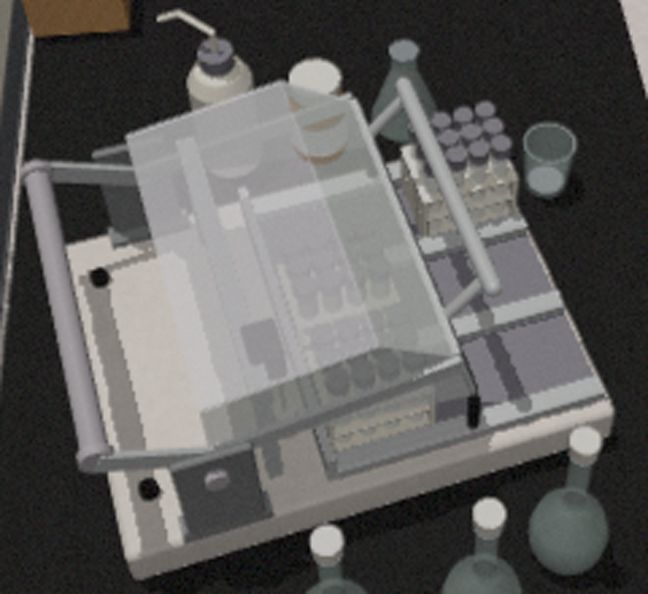

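```bash
cat > h.py <<'E'
import numpy as np,cv2
from bench import bot
from scipy.spatial.transform import Rotation as R
def ray(cam,px):
    c=bot.get_calibration(cam); Rm=cv2.Rodrigues(np.array(c['rvec']))[0]; t=np.array(c['tvec']).ravel()
    d=np.linalg.inv(c['mtx'])@np.array([px[0],px[1],1.]); return -Rm.T@t, Rm.T@d/np.linalg.norm(d)
def onz(cam,px,z):
    o,d=ray(cam,px); return o+d*(z-o[2])/d[2]
def tri(p1,p2,c1="top",c2="scene"):
    o1,d1=ray(c1,p1);o2,d2=ray(c2,p2)
    s=np.linalg.lstsq(np.c_[d1,-d2],o2-o1,rcond=None)[0]
    a=o1+s[0]*d1;b=o2+s[1]*d2; return (a+b)/2,np.linalg.norm(a-b)
def proj(cam,P):
    c=bot.get_calibration(cam); return cv2.projectPoints(np.array(P,float).reshape(-1,1,3),c['rvec'],c['tvec'],c['mtx'],None)[0].reshape(-1,2)
T=lambda x,y:(190+(x+.5)/3.4-.5,80+(y+.5)/3.1-.5)
S=lambda x,y:(170+(x+.5)/2.7-.5,130+(y+.5)/2.7-.5)
E
python3 - <<'E'
from h import *
np.set_printoptions(precision=4,suppress=True)
FL,FR=onz("top",T(270,523),.05),onz("top",T(614,458),.05)
print("deck front L,R",FL,FR,np.linalg.norm(FL-FR))
print("FL tri",tri(T(270,523),S(612,405)))
yw=np.arctan2(*( (FL-FR)[[1,0]]))-np.pi/2; print("yaw",yw)
print("back?",onz("top",T(190,128),.05),onz("top",T(505,66),.05))
bl=tri(T(279,409),S(491,288));br=tri(T(567,357),S(403,84));print("bar",bl,br,np.linalg.norm(bl[0]-br[0]))
for n,a in dict(conical=(692,388),beaker=(594,517),f3=(172,470),f2=(122,394)).items(): print(n,onz("top",T(*a),.03))
print("rack front-top corners",onz("top",T(503,477),.106),onz("top",T(583,462),.106))
E
```

```text
deck front L,R [0.4617 0.2096 0.05  ] [ 0.5235 -0.0901  0.05  ] 0.30603964746918644
FL tri (array([0.4639, 0.2078, 0.0611]), np.float64(0.004245989574774116))
yaw 0.2033918674689481
back? [0.8472 0.2856 0.05  ] [0.9097 0.0031 0.05  ]
bar (array([0.5629, 0.185 , 0.2064]), np.float64(0.006284848560448183)) (array([ 0.6071, -0.0371,  0.1905]), np.float64(0.0032870805893837284)) 0.22704005544803085
conical [ 0.5924 -0.163   0.03  ]
beaker [ 0.467  -0.0742  0.03  ]
f3 [0.5125 0.2995 0.03  ]
f2 [0.5867 0.3454 0.03  ]
rack front-top corners [0.5045 0.0096 0.106 ] [ 0.5181 -0.0571  0.106 ]
```

```bash
cat >> h.py <<'E'
YAW=0.199; O=np.array([0.689,0.0993,0.])
ex=np.array([np.cos(YAW),np.sin(YAW),0]);ey=np.array([-np.sin(YAW),np.cos(YAW),0]);ez=np.array([0,0,1.])
W=lambda x,y,z:O+x*ex+y*ey+z*ez
def Sm(p): d=np.asarray(p)-O; return np.array([d@ex,d@ey,d[2]])
def ori(a,flip):  # a: pitch of tool z below horizontal; jaws along sampler y
    tz=np.cos(a)*ex-np.sin(a)*ez; tx=ey*flip; ty=np.cross(tz,tx); return R.from_matrix(np.c_[tx,ty,tz]).as_quat()
E
python3 - <<'E'
from h import *
np.set_printoptions(precision=3,suppress=True)
c=bot.get_calibration("wrist");Rm=cv2.Rodrigues(np.array(c['rvec']))[0];cp=-Rm.T@c['tvec']
print("cam in tool",R.from_quat(bot.read_tool_rot()).inv().apply(cp-bot.read_ee_pos()))
im={n:cv2.imread(f"pics/{n}0.png") for n in("top","scene")}
P=[W(x,y,.05) for x in(-.2,.2) for y in(-.155,.155)]+[W(-.105,y,.2) for y in(-.105,.105)]
Q=[W(-.150+x,-.088+y,.106) for x in(-.043,.043) for y in(-.033,.033)]
H=[W(-.013+x,yy+y,.106) for yy in(0,.088) for x in(-.043,.043) for y in(-.033,.033)]
for n,(u,v,w,h,f) in dict(top=(190,80,230,190,3.1),scene=(170,130,240,220,2.7)).items():
    z=cv2.resize(im[n][v:v+h,u:u+w],None,fx=f,fy=f,interpolation=cv2.INTER_CUBIC)
    for L,col in((P,(0,0,255)),(Q,(255,0,0)),(H,(0,160,0))):
        for p in proj(n,L): cv2.circle(z,tuple(int(round(k)) for k in ((p[0]-u+.5)*f,(p[1]-v+.5)*f)),3,col,-1)
    cv2.imwrite(f"pics/ov_{n}.png",z)
q0=bot.read_joints()
for fl in(1,-1):
  for a in np.radians([35,40,45,50]):
    print(fl,np.degrees(a))
    for p in [W(-.2,0,.12),W(-.11,0,.17),W(.0,0,.31),W(.03,0,.33),W(-.24,-.088,.075),W(-.07,-.088,.075)]:
      print("   ",bot.inverse_kinematics(p,ori(a,fl)))
E
```

```text
cam in tool [-0.001 -0.072 -0.142]
1 35.0
    [-0.359  0.383  2.306  2.283  0.61   1.987]
    [-0.222  0.339  2.006  1.896  0.361  2.545]
    [-0.125  0.296  1.524  0.621  0.465 -2.331]
    [-0.106  0.329  1.411  0.517  0.522 -2.207]
    [-0.722  0.555  2.395  2.095  0.853  1.774]
    [-0.373  0.607  1.942  2.086  0.535  2.206]
1 40.0
    [-0.333  0.335  2.245  2.079  0.461  2.223]
    None
    [-0.116  0.303  1.458  0.448  0.58  -2.16 ]
    [-0.098  0.339  1.342  0.382  0.645 -2.076]
    [-0.68   0.482  2.338  1.987  0.701  1.957]
    [-0.356  0.579  1.894  1.843  0.432  2.464]
1 45.0
    [-0.306  0.303  2.182  1.74   0.355  2.589]
    [-0.192  0.31   1.888  0.961  0.335 -2.788]
    [-0.107  0.316  1.388  0.335  0.704 -2.05 ]
    [-0.09   0.355  1.269  0.292  0.775 -1.99 ]
    [-0.637  0.428  2.279  1.819  0.572  2.185]
    [-0.338  0.559  1.842  1.491  0.371  2.828]
1 50.0
    None
    [-0.176  0.309  1.826  0.623  0.415 -2.445]
    [-0.097  0.334  1.315  0.257  0.833 -1.975]
    [-0.081  0.376  1.193  0.228  0.907 -1.93 ]
    [-0.595  0.39   2.219  1.571  0.476  2.48 ]
    None
-1
[... 481 characters left out ...]
.645  1.065]
    [-0.68   0.482  2.338  1.987  0.701 -1.184]
    [-0.356  0.579  1.894  1.843  0.432 -0.677]
-1 45.0
    [-0.306  0.303  2.182  1.74   0.355 -0.553]
    [-0.192  0.31   1.888  0.961  0.335  0.353]
    [-0.107  0.316  1.388  0.335  0.704  1.091]
    [-0.09   0.355  1.269  0.292  0.775  1.152]
    [-0.637  0.428  2.279  1.819  0.572 -0.957]
    [-0.338  0.559  1.842  1.491  0.371 -0.313]
-1 50.0
    [-0.28   0.283  2.119  1.261  0.317 -0.054]
    [-0.176  0.309  1.826  0.623  0.415  0.696]
    [-0.097  0.334  1.315  0.257  0.833  1.166]
    [-0.081  0.376  1.193  0.228  0.907  1.212]
    [-0.595  0.39   2.219  1.571  0.476 -0.662]
    [-0.319  0.547  1.786  1.083  0.369  0.105]
```

View pics/ov_top.png

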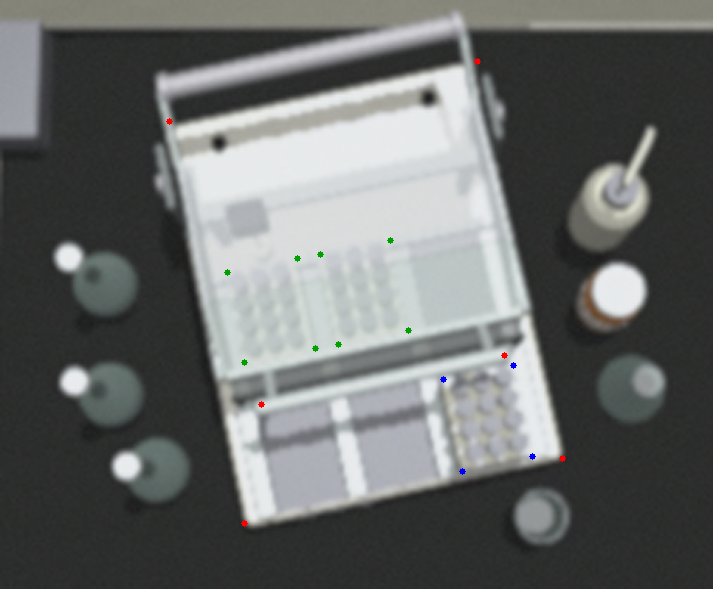

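View pics/ov_scene.png

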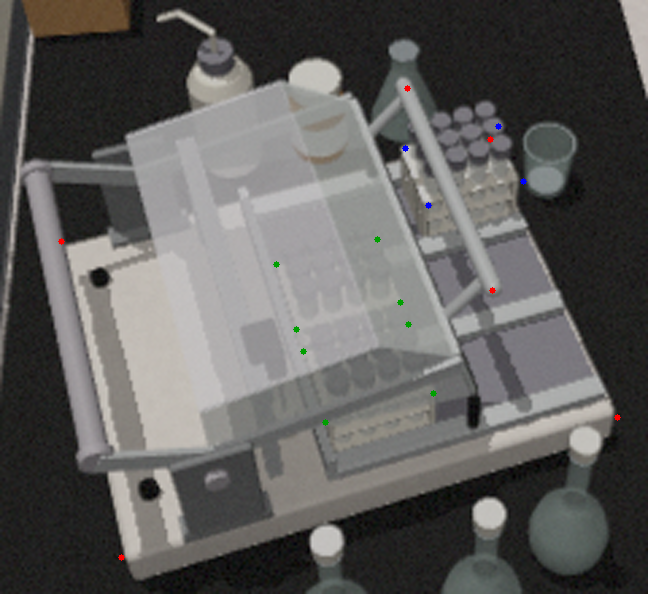

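The overlay agrees with the bar ends, the deck front corners and the rack to within about 5 mm. In the scene view one deck corner is off by about 10 mm. The bar triangulated at z of about 0.198, against 0.200 given. I'll plan the guard push with the tool pitched 55° below horizontal.

```bash
cat >> h.py <<'E'
PA=np.radians(55);Q=ori(PA,-1)
def tcpbar(th,gap=0.,y=0.):
    a0=np.arctan2(.065,.225);Rr=np.hypot(.065,.225)
    B=W(.12-Rr*np.cos(a0+th),y,.135+Rr*np.sin(a0+th))
    n=np.sin(PA)*ex+np.cos(PA)*ez; tz=np.cos(PA)*ex-np.sin(PA)*ez
    return B-(.018+gap)*n+.016*tz
def st(l=""): print(l,"t%.1f"%bot.read_t(),"S",np.round(Sm(bot.read_ee_pos()),4),"F",np.round(bot.read_contact_force(),2),flush=True)
def pic(n,f): cv2.imwrite("pics/"+f,bot.snapshot(n)[:,:,::-1])
E
python3 - <<'E'
from h import *
np.set_printoptions(precision=3,suppress=True)
for p in [W(-.24,0,.25),W(-.2,0,.15),tcpbar(0,.01),tcpbar(0),tcpbar(.5),tcpbar(.95),W(-.3,-.088,.2),W(-.24,-.088,.075),W(-.06,-.088,.075)]: print(Sm(p),bot.inverse_kinematics(p,Q))
bot.gripper_to(0); bot.movep(W(-.24,0,.25),Q); st()
bot.move_l(W(-.2,0,.155),feed=.15); st()
pic("top","top1.png");pic("scene","scene1.png");pic("wrist","wrist1.png")
E
python3 -c "
import cv2,numpy as np
a=cv2.imread('pics/top1.png')[80:280,190:420];b=cv2.imread('pics/scene1.png')[80:280,190:420]
cv2.imwrite('pics/m1.png',cv2.resize(np.vstack([a,b]),None,fx=1.5,fy=1.5))"
```

```text
[-0.24 -0.    0.25] [-0.316 -0.029  1.913  0.424  0.756  0.82 ]
[-0.2   0.    0.15] [-0.255  0.211  2.01   0.638  0.437  0.599]
[-0.119 -0.     0.171] [-0.168  0.3    1.783  0.427  0.52   0.89 ]
[-0.111 -0.     0.177] [-0.161  0.304  1.754  0.404  0.54   0.92 ]
[-0.052 -0.     0.276] [-0.118  0.289  1.442  0.243  0.839  1.144]
[ 0.036 -0.     0.332] [-0.07   0.414  1.088  0.176  1.053  1.261]
[-0.3   -0.088  0.2  ] [-0.711 -0.017  2.078  0.683  0.8    0.243]
[-0.24  -0.088  0.075] [-0.554  0.366  2.159  1.245  0.427 -0.299]
[-0.06  -0.088  0.075] [-0.291  0.553  1.699  0.706  0.429  0.5  ]
 t3.2 S [-0.24  -0.001  0.25 ] F [ 0.23 -0.2  -0.25]
 t4.0 S [-0.2   -0.     0.155] F [-0.48 -0.25 -0.73]
```

View pics/m1.png

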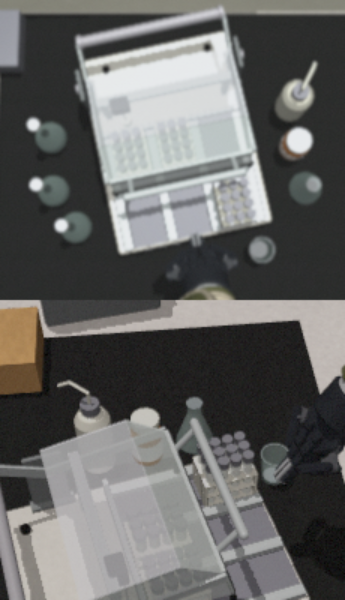

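View pics/wrist1.png

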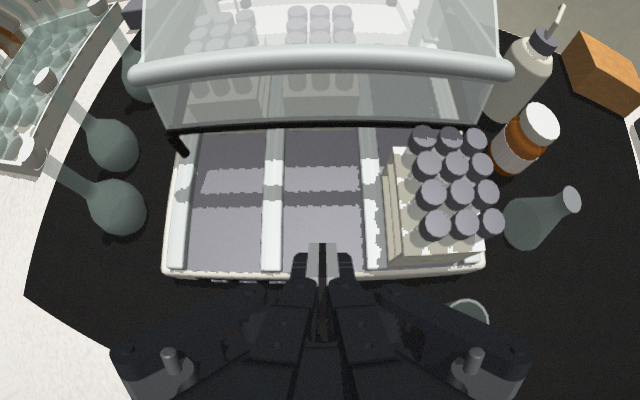

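The wrist view shows the tips at (322,255), centred on the bar, which spans columns 132 to 512 at row 65. The path under it is clear, so I'll push the guard.

Run:
```python
from h import *
bot.move_l(tcpbar(0,.012),feed=.12); st("under")
for th in(.06,.25,.45,.65,.85):
    bot.move_l(tcpbar(th),feed=.1); st("th %.2f"%th)
pic("scene","scene2.png")
```

```text
under t5.0 S [-0.1211  0.0002  0.1694] F [ 0.27 -0.65 -0.35]
th 0.06 t5.4 S [-1.068e-01  1.000e-04  1.896e-01] F [-0.21  0.32 -1.59]
th 0.25 t6.0 S [-0.0879 -0.      0.2295] F [-1.04 -1.66 -0.02]
th 0.45 t6.6 S [-6.040e-02  1.000e-04  2.671e-01] F [-1.2   0.65 -0.37]
th 0.65 t7.2 S [-2.580e-02  1.000e-04  2.986e-01] F [ 0.73 -0.51 -0.96]
th 0.85 t7.8 S [1.430e-02 1.000e-04 3.227e-01] F [-0.03  0.5  -0.41]
```

View pics/scene2.png

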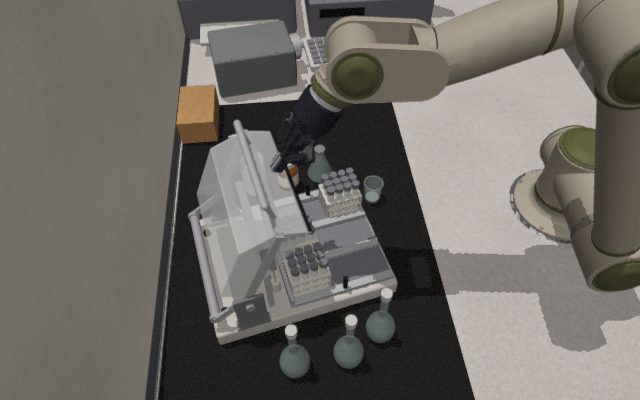

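The guard has left the fingertips and is swinging open: its bar is at about (250,160), ahead of the fingers at (280,160). I'll back off and watch it.

Run:
```python
from h import *
bot.move_l(W(-.12,0,.32),feed=.12); bot.move_l(W(-.27,-.06,.24),feed=.15); st()
bot.hold(1.0)
pic("scene","scene3.png");pic("wrist","wrist3.png");pic("top","top3.png"); st()
```

```text
t10.5 S [-0.2697 -0.06    0.2403] F [-0.37 -0.15 -0.5 ]
 t11.7 S [-0.27 -0.06  0.24] F [-0.41  0.37  0.19]
```

View pics/scene3.png

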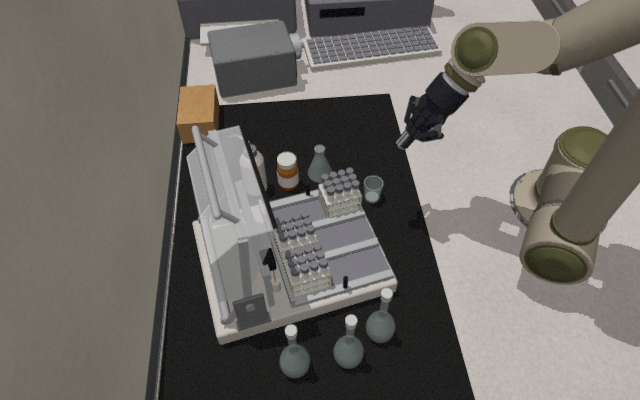

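View pics/wrist3.png

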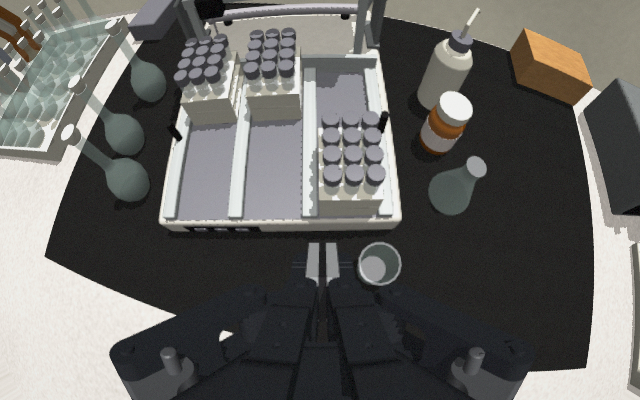

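View pics/top3.png

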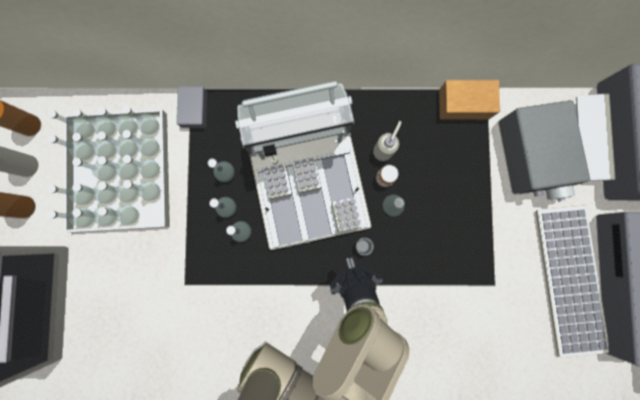

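Run:
```python
from h import *
P=[W(.134,y,.369) for y in(-.105,.105)]+[W(-.198,-.121,.106),W(-.198,-.055,.106),W(-.252,-.126,.058)]
def wproj(P):
    c=bot.get_calibration("wrist");return cv2.fisheye.projectPoints(np.array(P).reshape(-1,1,3),c['rvec'],c['tvec'],c['mtx'],np.zeros(4))[0].reshape(-1,2)
for n in("top","scene","wrist"):
    im=cv2.imread(f"pics/{n}3.png"); 
    for p in(wproj(P) if n=="wrist" else proj(n,P)): cv2.circle(im,tuple(int(round(k)) for k in p),2,(0,0,255),-1)
    u,v,w,h=dict(top=(220,70,200,200),scene=(170,110,230,200),wrist=(150,0,270,280))[n]
    cv2.imwrite(f"pics/c3{n}.png",cv2.resize(im[v:v+h,u:u+w],(int(400*w/h),400),interpolation=cv2.INTER_CUBIC))
a=[cv2.imread(f"pics/c3{n}.png") for n in("top","scene")];cv2.imwrite("pics/c3a.png",np.hstack(a)[:, :800])
```

```text
(no output)
```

View pics/c3a.png

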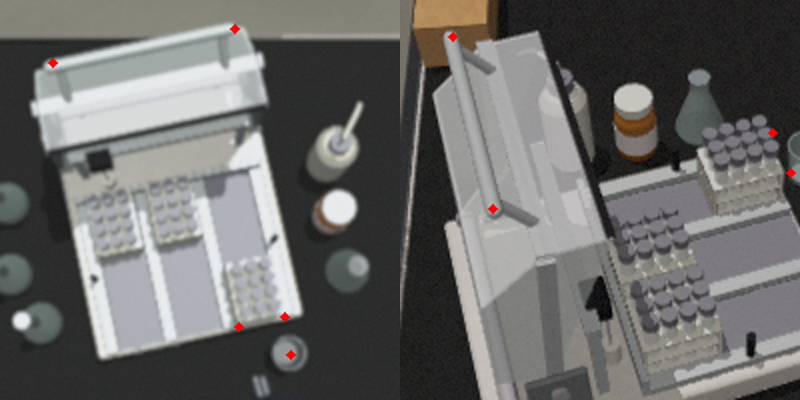

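View pics/c3wrist.png

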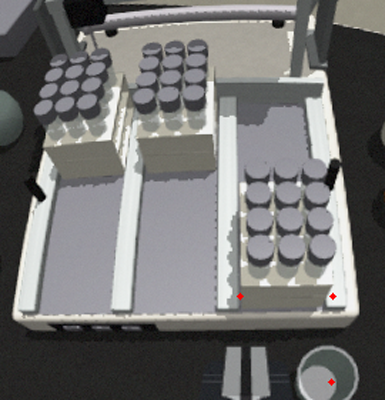

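The bar now matches the fully open prediction (1.35 rad) in both views. The rack's front face is at x' of about -0.19 and y' of -0.088, which also checks out. The fingers will pass above the beaker rim.

```bash
python3 - <<'E'
from h import *
bot.move_l(W(-.25,-.087,.15),feed=.15)
bot.move_l(W(-.222,-.087,.079),feed=.1); st("down")
pic("wrist","wrist4.png")
for x in(-.20,-.185): bot.move_l(W(x,-.087,.079),feed=.06); st()
pic("wrist","wrist5.png")
E
python3 -c "
import cv2,numpy as np
a=[cv2.imread(f'pics/wrist{i}.png')[:320,150:550] for i in(4,5)]
cv2.imwrite('pics/m4.png',np.hstack(a))"
```

```text
down t13.4 S [-0.2219 -0.087   0.0795] F [-0.23 -0.34  0.57]
 t13.9 S [-0.2002 -0.0868  0.0791] F [ 0.09  0.29 -0.7 ]
 t14.3 S [-0.1852 -0.0869  0.079 ] F [0.32 0.49 0.11]
```

View pics/m4.png

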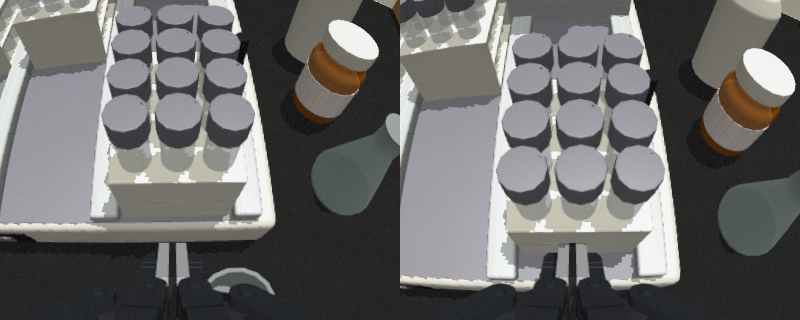

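The tips are centred on the rack's front face at about (572,245) in the right-hand picture. I'll push it home, taking the last part in small force-checked steps.

Run:
```python
from h import *
for x in(-.15,-.11,-.085): bot.move_l(W(x,-.087,.079),feed=.06); st()
x=-.085
while x<-.04:
    x+=.003; bot.move_l(W(x,-.087,.079),feed=.03); bot.hold(.1)
    f=np.mean([bot.read_contact_force() for _ in range(3)],0); print(round(x,3),np.round(f,2),round(bot.read_t(),1))
    if f@ex<-7: break
pic("wrist","wrist6.png")
```

```text
t15.1 S [-0.1501 -0.087   0.079 ] F [ 0.17 -0.09 -1.09]
 t15.9 S [-0.1101 -0.0871  0.0791] F [ 1.05 -0.49 -0.57]
 t16.5 S [-0.085  -0.0871  0.079 ] F [-0.22 -0.2  -0.14]
-0.082 [-0.63 -0.19  0.05] 16.9
-0.079 [-0.55 -0.26  0.25] 17.2
-0.076 [-0.64  0.42 -1.09] 17.6
-0.073 [-1.39 -0.07  0.24] 17.9
-0.07 [-1.5   0.14  0.87] 18.3
-0.067 [-0.94  1.39  0.02] 18.6
-0.064 [-0.88 -0.03  0.67] 19.0
-0.061 [-9.01 -1.69  3.28] 19.3
```

View pics/wrist6.png

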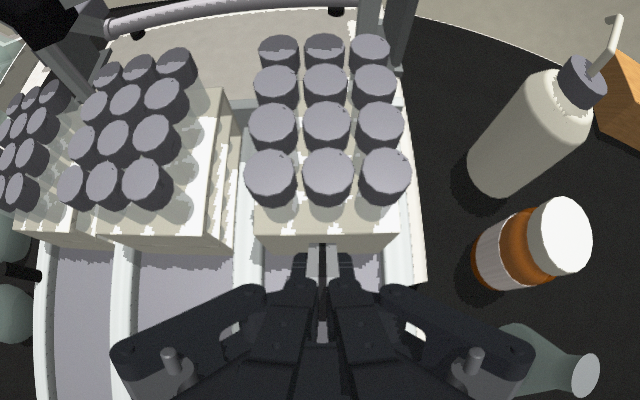

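The force rose to 9 N at x' = -0.061, where contact was expected, so the rack is on the stop and in line with the others. I'll retreat, staying above the beaker, and check.

Run:
```python
from h import *
bot.move_l(W(-.1,-.087,.085),feed=.08)
bot.move_l(W(-.2,-.06,.2),feed=.15); bot.move_l(W(-.27,-.04,.26),feed=.15); bot.hold(.5); st()
for n in("scene","top","wrist"): pic(n,n+"7.png")
a=[cv2.imread("pics/top7.png")[70:270,220:420],cv2.imread("pics/scene7.png")[110:310,170:370]]
cv2.imwrite("pics/m7.png",cv2.resize(np.hstack(a),None,fx=2,fy=2,interpolation=cv2.INTER_CUBIC))
```

```text
t22.5 S [-0.2699 -0.04    0.2599] F [ 0.75 -0.1  -0.12]
```

View pics/m7.png

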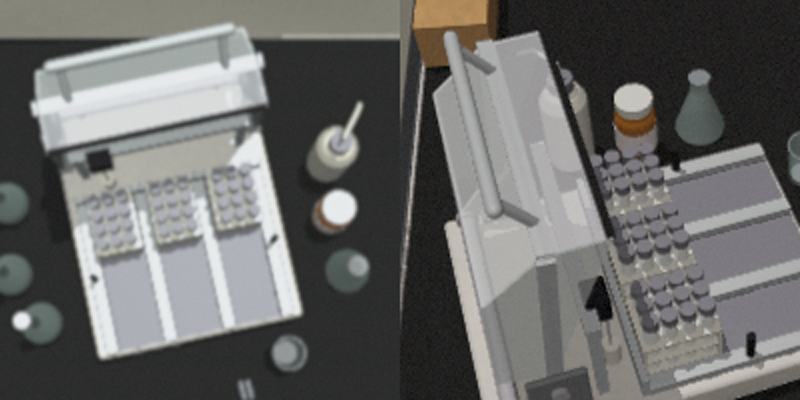

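View pics/wrist7.png

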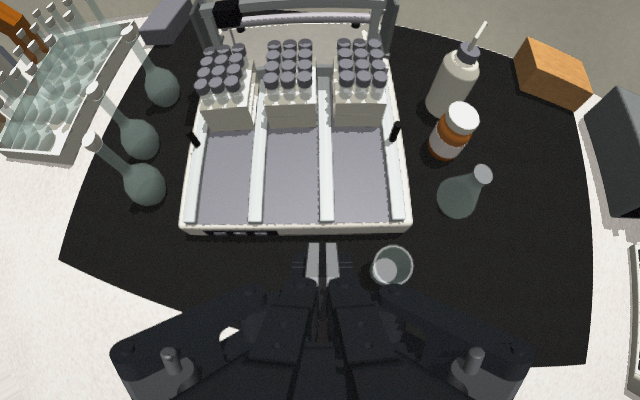

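All three front faces line up, the guard is still open, and the glassware hasn't moved. Handing in.

```bash
python3 -c "
from bench import bot
bot.finish_job();print(bot.read_t())"
```

```text
the job is handed in; nothing more can be done
the job is handed in; nothing more can be done
```

The guard is open and standing by itself, and the rack that was out is home in the right-hand (-y) lane. I handed the job in shortly after 22.5 s of the 54 s; no verdict is reported.

- **Guard:** I pushed the bar up from below with shut fingertips to about 0.85 rad. It swung on open by itself, and its bar then matched the 1.35 rad position in two views.
- **Rack:** I pushed it along its lane at about 85 mm above the bench until the force rose to 9 N at the expected stop position.
- **Last checks:** The three rack front faces look in line, the guard is still up, the glassware looks unmoved, and the gripper is clear of everything. I judged these by eye in the last pictures and did not measure them.
- **Disagreements:**
  - One deck corner, measured from two views, came out about 11 mm too high.
  - My first rack position was about 10 mm too far forward. I corrected it from the wrist view before pushing.

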